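# Lay out the cobbler's crate for a resoling job

### The job

Set out the crate for the next sole: turn the green tray end for end and stack it on the blue one, so that its foot sits on the blue tray's rim lugs instead of nesting inside. Put the wooden sole block to the left of the sander (its own left, as you face it from the robot), level with the sander's middle, parallel to its side and about 5 cm clear of its base plate; lay the white rubber square flat in the middle of the block, squared up with it, and stand the brass stud pot behind the block (the end away from the robot), in line with the block and about 25 mm clear of it. Keep the pot upright, leave the black square, the glue jar and the awl where they are, and let go of everything.

Things in the scene. Friction and masses are not known exactly. Their poses are not given: they have to be found in the camera images.
- sander: Small rotary sander fixed to the crate, 157 mm tall: grey base plate 150 (x) x 130 (y) x 14 mm, green motor housing, disc at the front, black knob on top. Origin centre of base plate underside. -x is its front (towards the robot), +y its left seen from the robot, +x behind. The base plate left edge lies 65 mm along +y.
- base_tray: BLUE tray, fixed to the crate, 110 (x) x 66 (y) x 46 mm; origin centre of underside. +x rim end yellow with 2 corner lugs, -x end 1 middle lug; lug tops 40 mm up, 6 mm below rim. The green tray set on it the same way round nests (rises about 20 mm); turned 180 degrees (yellow end over plain end) its foot rests on the lugs, its origin 40 mm above this one, between stops with 4 mm play each way.
- loose_tray: GREEN loose tray, same kind, 120 g: 110 (x) x 66 (y) x 46 mm; origin centre of underside. Vertical rim band 36 to 46 mm up, 66 mm across (grasp here); below it the walls slope in to a foot 90 x 52 mm. +x rim end yellow with 2 corner lugs, -x end 1 middle lug. At the start its yellow end points away from the robot, about the same way as the blue tray's.
- sole_block: Loose wooden sole block, 90 mm (its x) by 60 mm (its y) by 30 mm high, with two dark lines across it, about 110 g; origin at the centre of its underside, z up.
- white_square: Loose WHITE rubber sole square, 56 by 56 mm, 10 mm thick, about 40 g; origin at the centre of its underside, z up, x and y along its sides.
- stud_pot: Loose round brass pot filled with shoe studs (fixed in it), 44 mm in diameter, 46 mm to the rim and about 51 mm with the studs, about 160 g; origin at the centre of its underside, z up.
- black_square: BLACK rubber sole square, 56 by 56 by 10 mm, loose, not part of the job; origin at the centre of its underside.
- glue_jar: Amber glue jar with a red cap, 44 mm in diameter, 59 mm tall, loose, not part of the job; origin at the centre of its underside.
- awl: Steel-tipped awl lying flat beyond the blue tray, 22 mm thick wooden handle, 128 mm long in all along its x (tip to +x), loose, not part of the job; origin at mid-length on the crate top.
Things that resemble listed ones, but are neither listed nor needed, are in the scene too. Of the things that look like the stud_pot, take the one that is nearest to the robot's base at the start.

How it is judged:
At the end, for the whole second after the job is handed in: Green tray on blue one's lugs (40 mm up, +4/-4 mm; 9 mm, 0.12 rad). Block 145+-15 mm left of sander, level with it +-15 mm, parallel 0.2 rad. White square flat on block, 12 mm, 0.2 rad. Pot upright 77-107 mm behind block centre, in line +-15 mm. All at rest, released (z of loose_tray in the frame of base_tray between 0.036 and 0.044 m and horizontal distance between loose_tray and base_tray below 0.009 m and angle between the x axis of loose_tray and the x axis of base_tray, either way round below 0.12 rad and angle between each of loose_tray, sole_block, white_square, stud_pot's own z axis and vertical below 0.08 rad and x of sole_block in the frame of sander between -0.015 and 0.015 m and y of sole_block in the frame of sander between 0.13 and 0.16 m and angle between the x axis of sole_block and the x axis of sander, either way round below 0.2 rad and height (world z) of each of sole_block, stud_pot below 0.005 m and z of white_square in the frame of sole_block between 0.027 and 0.034 m and horizontal distance between white_square and sole_block below 0.012 m and (angle between the x axis of white_square and the x axis of sole_block, either way round below 0.2 rad or angle between the x axis of white_square and the x axis of sole_block, either way round above 1.3708 rad) and y of stud_pot in the frame of sole_block between -0.015 and 0.015 m and horizontal distance between stud_pot and sole_block between 0.077 and 0.107 m and x of stud_pot in the frame of sander above 0.05 m and linear speed of each of loose_tray, sole_block, white_square, stud_pot below 0.01 m/s and angular speed of each of loose_tray, sole_block, white_square, stud_pot below 0.1 rad/s); the robot touches nothing.
It fails at once if the stud pot is tipped (angle between stud_pot's own z axis and vertical above 0.5 rad).
It fails at once if the black square is moved more than 15 mm (distance of black_square from where it was at the start of the episode above 0.015 m).
It fails at once if the glue jar is moved more than 15 mm (distance of glue_jar from where it was at the start of the episode above 0.015 m).
It fails at once if the awl is moved more than 15 mm (distance of awl from where it was at the start of the episode above 0.015 m).
It also fails if it takes over 96 s, if anything falls off the work surface, if the arm or the gripper's body presses on something with over 40 N, if the wrist force passes 120 N, or if a joint passes its speed limit or range.

### The arm

A 6-joint arm with a two-finger parallel gripper is mounted at the origin on the work surface. World frame = base frame: x ahead of the robot, y to its left, z up, the work surface at z = 0. Lengths are in m, angles in rad, forces in N, time in s.
With the tool pointing down it reaches from about 0.35 to 0.875 m from the base axis. Payload 4.2 kg.
Tool frame: the origin (TCP) lies midway between the tips of the shut fingers; the grasp point (between the pads) lies 19 mm behind it; z points along the fingers, y is the direction in which the jaws open and shut (so a half turn about z gives the same grasp; the last joint's range is limited). The gripper opens to 85 mm and grips with 20 to 120 N. Pads are 22 mm wide; open, the fingers measure 114 mm over their backs; the gripper's body (76 mm by 85 mm) begins 54 mm behind the grasp point. The pads swing forward as they close: fully open they stand 13 mm farther back than shut.
Start: joints at [1.374, 0.385, 0.008, 0, -1.194, -0.259], TCP at [0.275, 0.561, 0.231] pointing down, gripper open.
Joint ranges: [-3.14, 3.14], [-1.21, 2.06], [-1.07, 1.41], [-3.16, 2.05], [-2.99, -0.16], [-3.1, 3.1]. Speed limits (rad/s): [2.79, 2.79, 3.14, 3.14, 3.14, 3.14].

### API

Orientations are given as a unit quaternion [w, x, y, z].
In Python, from cell import bot gives the robot as it stands. The module is installed in compiled form; this text tells all that it offers.
- The arm moves only by the tool carry_out, never from a script. Its arguments are lists of equal length, an entry for each row: "linear": the shift along the tool's x, y, z in mm, a list of three; "turn": the turn, a rotation vector about the tool's x, y, z in degrees, a list of three; "jaw": the opening in per cent of the stroke, from 0 (shut) to 100 (fully open). A call has 1 to 12 rows; each row shifts and turns the commanded pose from where the row before left it, along the tool's axes as they then stand; what a row does not reach is not made up. A row lasts 1/10 s, in which the tool goes at most 50 mm and 8.59 degrees, less where a joint would pass 70% of its speed; a pose out of reach is approached as far as the arm can. A call is refused whole if a number of a shift passes 50 or a number of a turn 8.59, either way. A call with a gripper value outside its range is refused whole. The fingers move at their own pace and stop on an object; "newtons" is the grip in N (left out, the last holds). Time passes only in rows, so rows that do not move let the fingers close. It gives the time, the measured TCP pose, the force and the opening at its end, in the units of the state.
- bot.get_state(): the state, without advancing time (a new reading comes with each control period).
- bot.snapshot(name): name is "scene" or "top" or "wrist"; returns the picture (420x560x3 uint8, red, green, blue); there is no depth.
- bot.camera_params(name): a dict with "intrinsics" (3x3 intrinsics, pixels), "view" (4x4, takes a point from world to camera coordinates); the wrist camera has in their place "hand_eye" (4x4, takes a point from camera to tool coordinates, whose origin is the TCP and whose axes are the flange's). Camera axes: x right, y down, z forward; pixel columns grow to the right and rows downward; lengths in m; the calibration is good to about 2 mm. A picture is of the moment at which its call begins: read the wrist's pose just before it. camera_params takes no time and is no camera call.
- bot.finish_job(): hands the job in, once; it reports no verdict.
The state is a dict: "time_s": time; "joint_pos": joint angles; "joint_vel": joint speeds; "joint_torque": joint torques, N m; "eef_pos": TCP position; "tool_rot": TCP orientation; "wrist_force": force on the tool from outside, world axes, zero at the start; "wrist_torque": the same for the moment, N m; "grip_width": finger opening in m.
Only numpy, scipy, OpenCV 4.12 (cv2) and the standard library are available. Lean on these libraries where they do the work, as an engineer would, in place of code of your own. Each camera call takes 0.05 s, during which the arm holds its last target.

## Working session

There is one attempt and no reset: what is moved stays moved. The work goes in short steps, Python scripts to look and compute and a tool call to move; the robot and the scene stay as the last step left them, time stands still between calls to the robot, and variables do not carry over. Pictures are saved under pics/ and viewed, and the job is handed in when it is done.

Besides the shell and the picture viewer there is one more tool, called as name(argument=value, ...) on one line, values as JSON. carry_out: Moves the arm, as the interface text tells. Its arguments: {"type":"object","properties":{"linear":{"type":"array","items":{"type":"array","items":{"type":"number"}}},"turn":{"type":"array","items":{"type":"array","items":{"type":"number"}}},"jaw":{"type":"array","items":{"type":"number"}},"newtons":{"type":"number"}},"required":["linear","turn","jaw"]}

```bash
mkdir -p pics
cat > h.py <<'E'
import numpy as np, cv2
from cell import bot
def snap(n,f):
    im=bot.snapshot(n); cv2.imwrite('pics/'+f,im[:,:,::-1]); return im
E
python3 - <<'E'
from h import *
np.set_printoptions(precision=4,suppress=True)
for n in ['scene','top','wrist']:
    snap(n,n+'0.png'); 
    for k,v in bot.camera_params(n).items(): print(n,k,np.array(v))
print(bot.get_state())
E
```

```text
scene intrinsics [[507.7746   0.     270.2933]
 [  0.     507.7746 204.1554]
 [  0.       0.       1.    ]]
scene view [[-0.1865  0.9824 -0.0006  0.1286]
 [ 0.8475  0.1606 -0.5059 -0.4843]
 [-0.4969 -0.0949 -0.8626  1.4652]
 [ 0.      0.      0.      1.    ]]
top intrinsics [[486.5152   0.     284.9512]
 [  0.     486.5152 212.928 ]
 [  0.       0.       1.    ]]
top view [[ 0.0225 -0.9997  0.0022 -0.0327]
 [-0.9911 -0.0226 -0.1309  0.6271]
 [ 0.1309  0.0008 -0.9914  1.224 ]
 [ 0.      0.      0.      1.    ]]
wrist intrinsics [[340.2229   0.     279.515 ]
 [  0.     340.2229 209.271 ]
 [  0.       0.       1.    ]]
wrist hand_eye [[ 0.001  -0.9477 -0.3191  0.082 ]
 [ 1.      0.0011 -0.     -0.0003]
 [ 0.0004 -0.3191  0.9477 -0.1422]
 [ 0.      0.      0.      1.    ]]
{'time_s': 0.15, 'joint_pos': array([ 1.3736,  0.3854,  0.007 , -0.0003, -1.194 , -0.2586]), 'joint_vel': array([ 0.0011, -0.0019,  0.0039,  0.0018,  0.0001, -0.0007]), 'joint_torque': array([  0.0003, -39.2678,  18.8581,   4.1886,  -0.0035,  -0.    ]), 'eef_pos': array([0.2749, 0.5608, 0.2305]), 'tool_rot': array([ 0.0008,  0.9741, -0.226 , -0.0001]), 'wrist_force': array([ 0.11  , -0.0079, -0.0734]), 'wrist_torque': array([-0.0228,  0.0432,  0.0034]), 'grip_width': 0.08538863324670273}
```

View pics/top0.png

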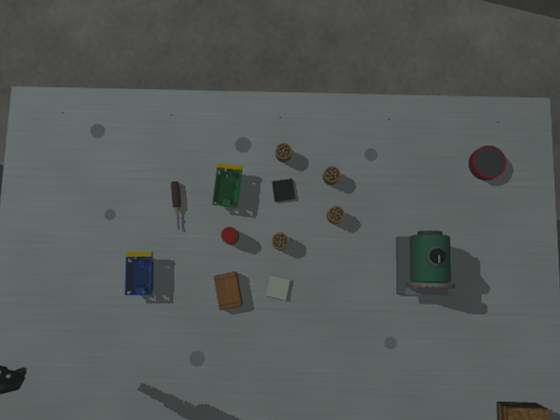

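View pics/scene0.png

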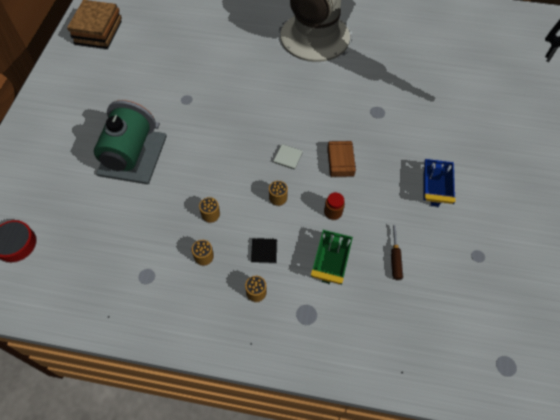

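View pics/wrist0.png

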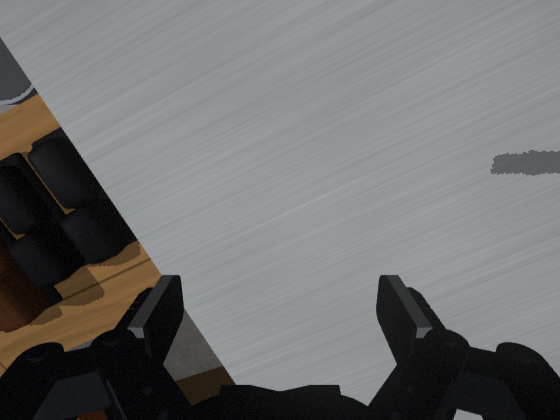

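```bash
cat >> h.py <<'E'
def ray(n,uv):
    p=bot.camera_params(n);K=np.array(p['intrinsics']);V=np.array(p['view'])
    R=V[:3,:3];t=V[:3,3];c=-R.T@t
    d=(R.T@np.linalg.inv(K)@np.append(uv,1.))
    return c,d
def onz(n,uv,z):
    c,d=ray(n,np.array(uv,float)); return (c+d*(z-c[2])/d[2])
def proj(n,P):
    p=bot.camera_params(n);K=np.array(p['intrinsics']);V=np.array(p['view'])
    q=K@(V[:3,:3]@np.array(P,float)+V[:3,3]); return q[:2]/q[2]
E
python3 - <<'E'
from h import *
t=cv2.imread('pics/top0.png');s=cv2.imread('pics/scene0.png')
a=cv2.resize(t[130:320,110:360],None,fx=3.2,fy=3.2,interpolation=cv2.INTER_CUBIC);cv2.imwrite('pics/c1.png',a)
a=cv2.resize(t[220:310,380:470],None,fx=6,fy=6,interpolation=cv2.INTER_CUBIC)
b=cv2.resize(s[90:190,80:180],(540,540),interpolation=cv2.INTER_CUBIC)
cv2.imwrite('pics/c2.png',cv2.resize(np.hstack([a,b]),(800,400)))
for nm,uv in dict(pA=(284,152),pB=(331,175),pC=(335,214),pD=(280,241)).items(): 
    w=onz('top',uv,.05);print(nm,w.round(3),np.hypot(w[0],w[1]))
E
```

```text
pA [ 0.788 -0.012  0.05 ] 0.7879148364478131
pB [ 0.729 -0.136  0.05 ] 0.7417397793035642
pC [ 0.627 -0.148  0.05 ] 0.6438661948095451
pD [ 0.554 -0.007  0.05 ] 0.5537437666769884
```

View pics/c1.png

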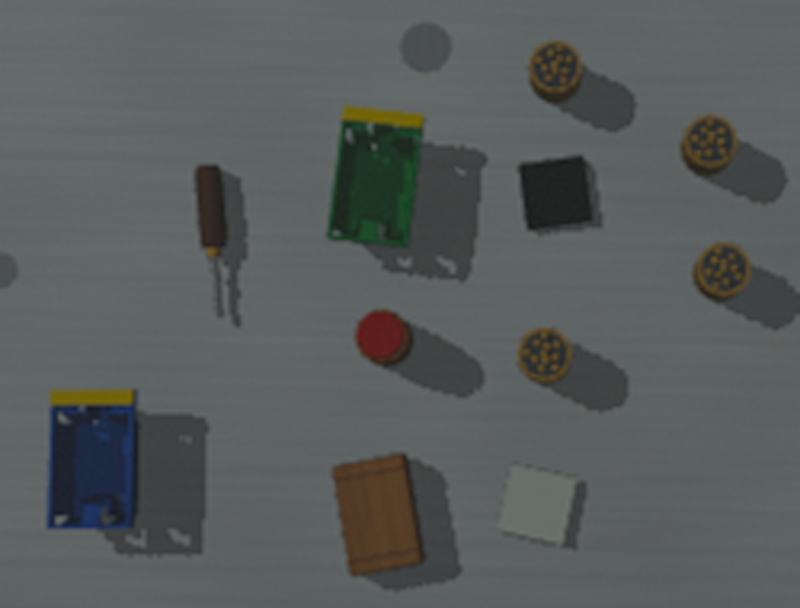

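View pics/c2.png

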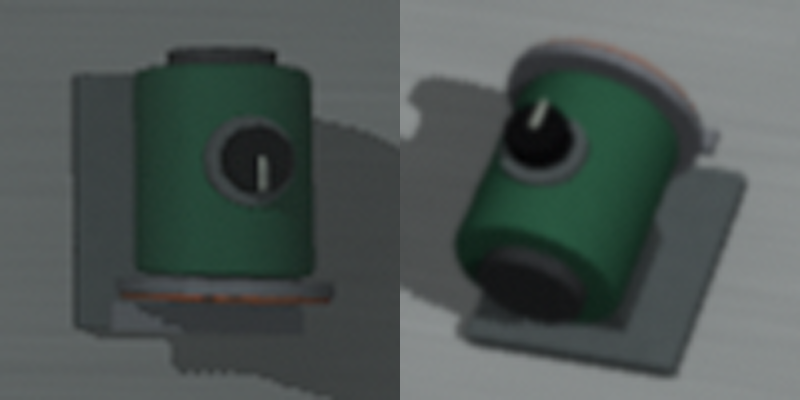

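```bash
cat > m.py <<'E'
from h import *
np.set_printoptions(precision=4,suppress=True)
def rect(n,im,box,lo,hi,z,show=None):
    # subpixel: upsample 4x, HSV mask, minAreaRect, corners cast to plane z
    x0,y0,x1,y1=box;k=4
    c=cv2.resize(im[y0:y1,x0:x1],None,fx=k,fy=k,interpolation=cv2.INTER_LINEAR)
    h=cv2.cvtColor(c,cv2.COLOR_RGB2HSV);m=cv2.inRange(h,lo,hi)
    cs,_=cv2.findContours(m,cv2.RETR_EXTERNAL,cv2.CHAIN_APPROX_NONE)
    q=max(cs,key=cv2.contourArea)
    if show: cv2.imwrite('pics/'+show,cv2.drawContours(c[:,:,::-1].copy(),[q],-1,(0,0,255),1))
    P=(q[:,0,:]+.5)/k-.5+np.array([x0,y0])
    W=np.array([onz(n,p,z)[:2] for p in P],np.float32)
    r=cv2.minAreaRect((W*1000).astype(np.float32))
    return r
E
python3 - <<'E'
from m import *
im=bot.snapshot('top'); 
hs=cv2.cvtColor(im,cv2.COLOR_RGB2HSV)
for p in [(228,280),(222,300),(278,288),(278,296),(280,241),(228,190),(139,275),(232,168),(139,254),(400,260),(390,260),(230,310)]: print(p,hs[p[1],p[0]])
print('cam',ray('top',np.array([0,0]))[0],ray('scene',np.array([0,0]))[0])
for a in [(396.2,236.9),(396.9,293.6)]: print(onz('top',a,.014))
s=lambda x,y:(80+x/400*100,90+y/400*100)
for a in [(459,340),(672,376),(746,180)]: print(onz('scene',s(a[0]-400,a[1]),.0),onz('scene',s(a[0]-400,a[1]),.014))
E
```

```text
(228, 280) [ 14 139  86]
(222, 300) [ 14 135  81]
(278, 288) [ 64  16 111]
(278, 296) [ 68  18 111]
(280, 241) [ 20 156  90]
(228, 190) [ 67 109  54]
(139, 275) [110 145  65]
(232, 168) [ 27 206  98]
(139, 254) [ 26 223 112]
(400, 260) [94 27 67]
(390, 260) [90 13 96]
(230, 310) [90 11 67]
cam [ 0.462  -0.0194  1.2956] [1.1625 0.0905 1.0189]
[ 0.5741 -0.3136  0.014 ]
[ 0.4263 -0.3143  0.014 ]
[ 0.5743 -0.4521  0.    ] [ 0.5824 -0.4446  0.014 ]
[ 0.5751 -0.3182  0.    ] [ 0.5832 -0.3126  0.014 ]
[ 0.4253 -0.3172  0.    ] [ 0.4354 -0.3116  0.014 ]
```

```bash
python3 - <<'E'
from m import *
im=bot.snapshot('top')
B=dict(block=((205,262,255,320),(8,90,60),(20,255,255),.03),
 white=((260,270,300,308),(30,0,92),(100,26,255),.01),
 green=((208,158,250,215),(18,80,30),(90,255,255),.046),
 gyel=((208,158,250,215),(18,150,60),(35,255,255),.046),
 blue=((120,245,158,302),(100,100,30),(125,255,255),.046),
 byel=((120,245,158,302),(18,150,60),(35,255,255),.046),
 potD=((268,228,295,256),(8,80,60),(30,255,255),.046),
 jar=((215,222,245,250),(0,120,40),(6,255,255),.059),
 black=((268,175,300,206),(0,0,0),(180,255,40),.01))
for k,(b,lo,hi,z) in B.items(): 
    (c,sz,a)=rect('top',im,b,lo,hi,z,'m_'+k+'.png'); print(k,np.round(c,1),np.round(sz,1),round(a,1))
# scene
E
cd pics; python3 -c "
import cv2,numpy as np
ims=[cv2.resize(cv2.imread('m_%s.png'%k),(260,260)) for k in ['block','white','green','blue','potD','jar']]
cv2.imwrite('mm.png',np.vstack([np.hstack(ims[:3]),np.hstack(ims[3:])]))"
```

```text
block [424.9 124.9] [87.7 57. ] 12.0
white [432.7  -8.6] [ 97.5 104.3] 1.3
green [698.5 134.6] [ 67.1 112.2] 85.5
gyel [747.1 130.6] [64.7 11.9] 84.9
blue [457.4 350.8] [96.5 68.3] 1.8
byel [513.1 354.4] [10.9 65.4] 1.3
potD [554.7  -7. ] [43.1 42.4] 1.3
jar [567.  124.1] [36.8 37.2] 46.9Traceback (most recent call last):
  File "<stdin>", line 13, in <module>
  File "m.py", line 12, in rect
    W=np.array([onz(n,p,z)[:2] for p in P],np.float32)
                ~~~^^^^^^^
  File "h.py", line 11, in onz
    c,d=ray(n,np.array(uv,float)); return (c+d*(z-c[2])/d[2])
        ~~~^^^^^^^^^^^^^^^^^^^^^^
  File "h.py", line 6, in ray
    p=bot.camera_params(n);K=np.array(p['intrinsics']);V=np.array(p['view'])
ValueError: time passes only in moves, steps and waits
```

View pics/mm.png

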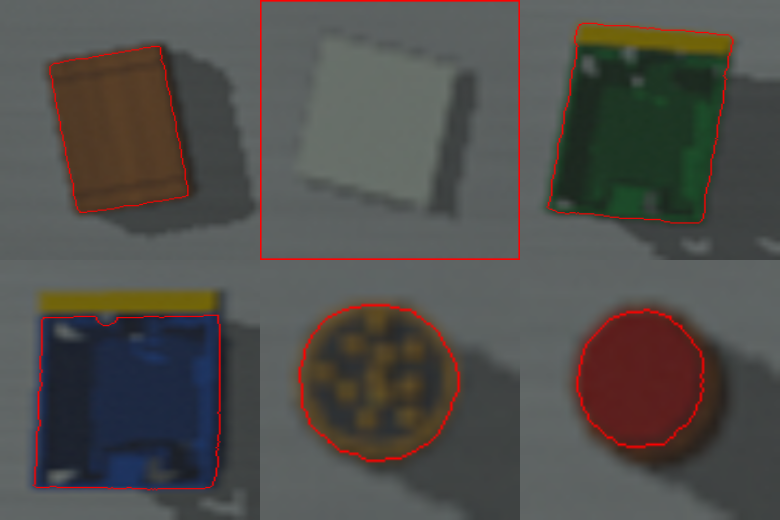

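```bash
python3 - <<'E'
import re
s=open('h.py').read()
s=s.replace("def ray(","import functools\n@functools.lru_cache(None)\ndef cp(n): return bot.camera_params(n)\ndef ray(",1).replace("p=bot.camera_params(n)","p=cp(n)")
s+='''
from scipy.spatial.transform import Rotation as Ro
def pose():
    s=bot.get_state();q=s['tool_rot'];return s['eef_pos'],Ro.from_quat([q[1],q[2],q[3],q[0]]).as_matrix(),s
def goto(x,y,z,phi):
    """print tool-frame shift (mm) and turn z (deg) to reach TCP x,y,z (m), tool x at phi deg, pointing down"""
    p,R,s=pose(); d=R.T@(np.array([x,y,z])-p)*1000
    ph=np.degrees(np.arctan2(R[1,0],R[0,0])); a=(phi-ph+180)%360-180
    print('t',round(s['time_s'],2),'p',(p*1000).round(1),'phi',round(ph,2),'tilt',(R[:2,2]*57.3).round(2),'F',s['wrist_force'].round(1),'w',round(s['grip_width']*1000,1),'j',np.degrees(s['joint_pos']).round(0))
    print('shift',d.round(1),'turn z',round(-a,2),'norm rows',np.linalg.norm(d)/50)
def wray(uv,z,st=None):
    p,R,_=st or pose(); c=cp('wrist');K=np.array(c['intrinsics']);H=np.array(c['hand_eye'])
    d=R@H[:3,:3]@np.linalg.inv(K)@np.append(np.array(uv,float),1.); o=p+R@H[:3,3]
    return o+d*(z-o[2])/d[2]
'''
open('h.py','w').write(s)
E
python3 - <<'E'
from m import *
im=bot.snapshot('top')
B=dict(
 white=((260,270,300,308),(30,0,102),(100,30,255),.01),
 black=((268,175,300,206),(0,0,0),(180,255,40),.01),
 blue=((120,245,158,302),(18,70,30),(125,255,255),.046))
for k,(b,lo,hi,z) in B.items(): 
    (c,sz,a)=rect('top',im,b,lo,hi,z,'m_'+k+'.png'); print(k,np.round(c,1),np.round(sz,1),round(a,1))
goto(.65,.135,.20,-4.5)
E
```

```text
white [436.6  -1.4] [55.8 53.5] 78.7
black [693.9 -12.4] [53.8 52.9] 9.5
blue [457.2 350.8] [97.8 70.6] 2.1
t 0.3 p [275.  561.  230.9] phi -26.12 tilt [-0.02 -0.04] F [-0.1 -0.6 -0.5] w 85.6 j [ 79.  22.   0.  -0. -68. -15.]
shift [524.3 217.4  31.1] turn z -21.62 norm rows 11.36832678371278
```

Run:
```python
from h import *
goto(.49,.352,.24,0)
```

```text
t 0.3 p [275.  561.  230.9] phi -26.12 tilt [-0.02 -0.04] F [-0.1 -0.6 -0.5] w 85.6 j [ 79.  22.   0.  -0. -68. -15.]
shift [285.1  93.   -9. ] turn z -26.12 norm rows 6.0002760250076665
```

carry_out(linear=[[35,11.5,-1],[35,11.5,-1],[35,11.5,-1],[35,11.5,-1],[35,11.5,-1],[35,11.5,-1],[35,11.5,-1],[40,12.5,-2],[0,0,0],[0,0,0],[0,0,0],[0,0,0]], turn=[[0,0,0],[0,0,0],[0,0,0],[0,0,0],[0,0,0],[0,0,0],[0,0,0],[0,0,0],[0,0,-8.59],[0,0,-8.59],[0,0,-8.59],[0,0,0]], jaw=[100,100,100,100,100,100,100,100,100,100,100,100], newtons=40)

```text
time_s: 1.5
eef_pos: [0.4901, 0.352, 0.2402]
tool_rot: [0.0, 1.0, -0.003, -0.0]
wrist_force: [0.6, -0.5, -0.3]
grip_width: 0.0857
```

Run:
```python
from h import *
goto(.62,.135,.24,-4.5)
snap('wrist','w1.png')
```

```text
t 1.5 p [490.1 352.  240.2] phi -0.38 tilt [-0.01 -0.  ] F [ 0.6 -0.5 -0.3] w 85.7 j [ 51.  20.  -2.  -0. -68.  39.]
shift [1.313e+02 2.161e+02 2.000e-01] turn z 4.12 norm rows 5.0581818055923415
```

View pics/w1.png

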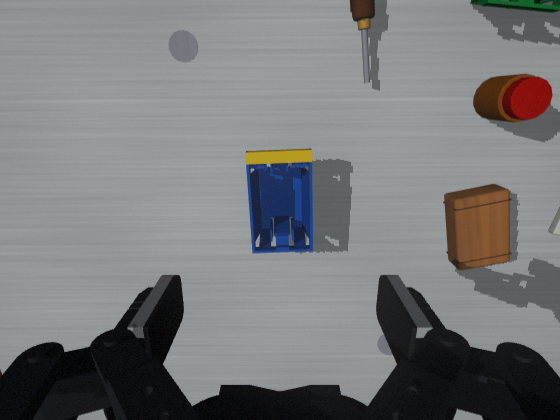

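```bash
cat >> m.py <<'E'
def wrect(f,box,lo,hi,z,show=None,k=4):
    im=cv2.imread('pics/'+f)[:,:,::-1]; st=pose()
    x0,y0,x1,y1=box
    c=cv2.resize(im[y0:y1,x0:x1],None,fx=k,fy=k,interpolation=cv2.INTER_LINEAR)
    m=cv2.inRange(cv2.cvtColor(c,cv2.COLOR_RGB2HSV),lo,hi)
    cs,_=cv2.findContours(m,cv2.RETR_EXTERNAL,cv2.CHAIN_APPROX_NONE)
    q=max(cs,key=cv2.contourArea)
    if show: cv2.imwrite('pics/'+show,cv2.drawContours(c[:,:,::-1].copy(),[q],-1,(0,0,255),1))
    P=(q[:,0,:]+.5)/k-.5+np.array([x0,y0])
    W=np.array([wray(p,z,st)[:2] for p in P])
    r=cv2.minAreaRect((W*1000).astype(np.float32)); print(show,np.round(r[0],1),np.round(r[1],1),round(r[2],1))
E
python3 - <<'E'
from m import *
wrect('w1.png',(230,135,330,270),(18,100,30),(125,255,255),.046,'n_blue.png')
wrect('w1.png',(230,135,330,270),(18,150,60),(35,255,255),.046,'n_byel.png')
wrect('w1.png',(435,175,525,280),(5,90,50),(20,255,255),.03,'n_block.png')
E
```

```text
n_blue.png [458.7 351.6] [97.8 66.3] 1.8
n_byel.png [514.5 353.5] [12.9 66.1] 1.8
n_block.png [429.5 131.9] [97. 70.] 11.7
```

View pics/n_blue.png

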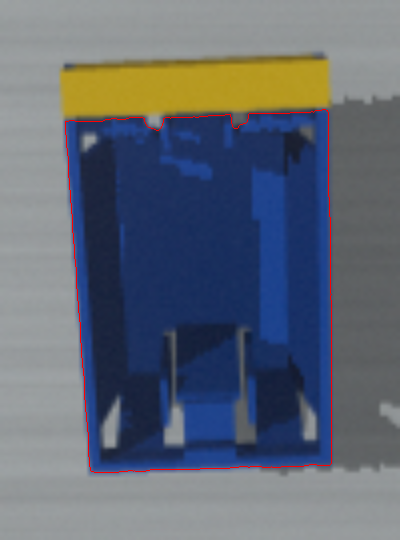

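Run:
```python
from h import *
goto(.70,.1355,.22,-4.5)
```

```text
t 1.55 p [490.  352.2 240.2] phi -0.52 tilt [-0.01 -0.  ] F [0.2 1.  0.2] w 85.3 j [ 51.  20.  -2.  -0. -68.  38.]
shift [211.9 214.7  20.2] turn z 3.98 norm rows 6.047601304718236
```

carry_out(linear=[[30,30.5,0],[30,30.5,0],[30,30.5,0],[30,30.5,5],[30,30.5,5],[30,30.5,5],[32,31.7,5],[0,0,0],[0,0,0]], turn=[[0,0,0],[0,0,0],[0,0,0],[0,0,0],[0,0,0],[0,0,0],[0,0,0],[0,0,4],[0,0,0]], jaw=[100,100,100,100,100,100,100,100,100])

```text
time_s: 2.45
eef_pos: [0.7012, 0.135, 0.219]
tool_rot: [0.0, 0.999, -0.04, -0.001]
wrist_force: [-0.8, -0.4, -0.2]
grip_width: 0.0855
```

Run:
```python
from m import *
goto(.6985,.1355,.014,-4.5)
snap('wrist','w2.png')
b=(160,60,400,290)
wrect('w2.png',b,(18,100,30),(90,255,255),.046,'n_green.png',3)
wrect('w2.png',b,(18,150,60),(35,255,255),.046,'n_gyel.png',3)
wrect('w2.png',b,(40,100,30),(90,255,255),.046,'n_gg.png',3)
```

```text
t 2.45 p [701.2 135.  219. ] phi -4.62 tilt [-0.09 -0.03] F [-0.8 -0.4 -0.2] w 85.5 j [ 24.  31.  14.  -0. -73.  62.]
shift [ -2.4  -0.4 205. ] turn z -0.12 norm rows 4.101290587214778
n_green.png [699.2 134.8] [ 66.8 110.5] 85.5
n_gyel.png [747.6 131. ] [66.3 12.7] 84.7
n_gg.png [692.8 135.5] [66.  97.7] 85.1
```

View pics/w2.png

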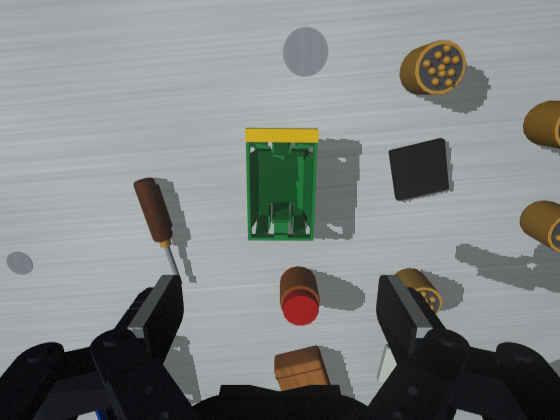

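View pics/n_green.png

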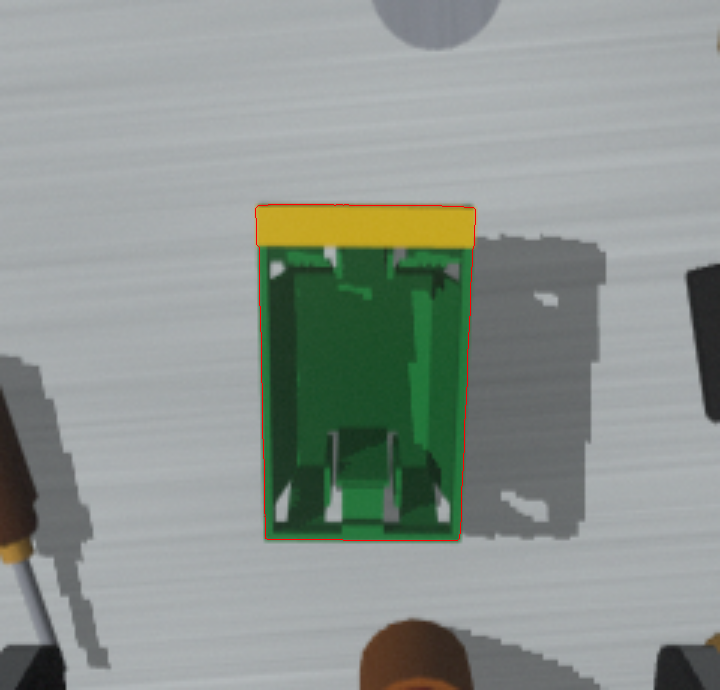

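carry_out(linear=[[-2.2,0,40],[0,0,45],[0,0,45],[0,0,40],[0,0,20],[0,0,13],[0,0,0],[0,0,0]], turn=[[0,0,0],[0,0,0],[0,0,0],[0,0,0],[0,0,0],[0,0,0],[0,0,0],[0,0,0]], jaw=[100,100,100,100,100,100,100,100])

```text
time_s: 3.3
eef_pos: [0.6994, 0.1373, 0.0189]
tool_rot: [-0.0, 0.999, -0.037, 0.001]
wrist_force: [0.7, -0.1, 0.3]
grip_width: 0.0854
```

Run:
```python
from m import *
goto(.699,.1348,.016,-4.5)
snap('wrist','w3.png')
```

```text
t 3.3 p [699.4 137.3  18.9] phi -4.27 tilt [0.15 0.03] F [ 0.7 -0.1  0.3] w 85.4 j [ 24.  41.   1.   0. -50.  62.]
shift [-0.2  2.6  2.9] turn z 0.23 norm rows 0.07821313384381991
```

View pics/w3.png

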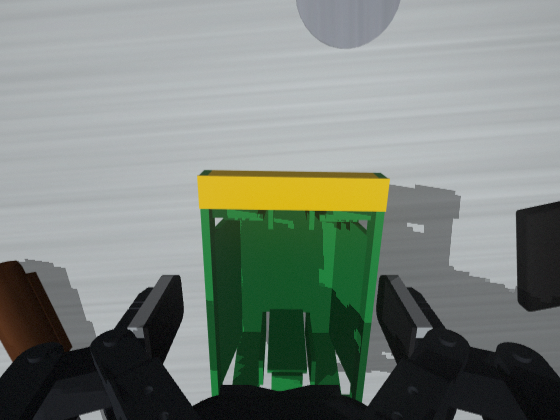

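carry_out(linear=[[0,2.5,3],[0,0,0],[0,0,0],[0,0,0],[0,0,0],[0,0,0],[0,0,0]], turn=[[0,0,0],[0,0,0],[0,0,0],[0,0,0],[0,0,0],[0,0,0],[0,0,0]], jaw=[100,100,60,60,60,60,60], newtons=40)

```text
time_s: 4.05
eef_pos: [0.6989, 0.134, 0.0152]
tool_rot: [-0.0, 0.999, -0.038, 0.001]
wrist_force: [-1.0, -0.1, 4.9]
grip_width: 0.0647
```

Run:
```python
from m import *
goto(.699,.1348,.016,-4.5)
snap('wrist','w4.png')
```

```text
t 4.05 p [698.9 134.   15.2] phi -4.33 tilt [0.08 0.01] F [-1.  -0.1  4.9] w 64.7 j [ 24.  41.   1.   0. -50.  62.]
shift [ 0.  -0.8 -0.8] turn z 0.17 norm rows 0.023205072743913497
```

View pics/w4.png

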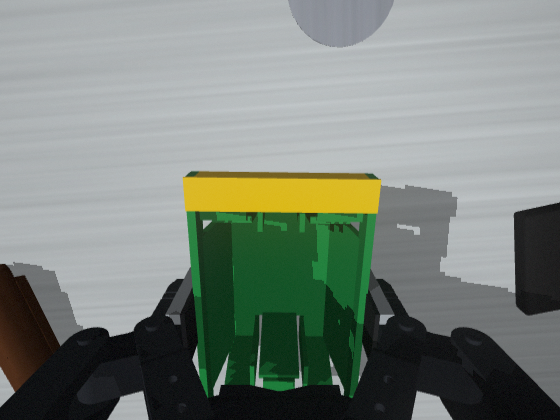

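carry_out(linear=[[0,0,-10],[0,0,-25],[0,0,-40],[0,0,-45],[0,0,-45],[0,0,-20],[0,0,0],[0,0,0]], turn=[[0,0,0],[0,0,0],[0,0,0],[0,0,0],[0,0,0],[0,0,0],[0,0,0],[0,0,0]], jaw=[60,60,60,60,60,60,60,60])

```text
time_s: 4.9
eef_pos: [0.6974, 0.134, 0.1981]
tool_rot: [-0.0, 0.999, -0.038, -0.001]
wrist_force: [-0.6, 0.3, -1.2]
grip_width: 0.0651
```

Run:
```python
from m import *
goto(.4645,.352,.24,-178.3)
snap('wrist','w5.png')
```

```text
t 4.9 p [697.4 134.  198.1] phi -4.37 tilt [-0.13  0.03] F [-0.6  0.3 -1.2] w 65.1 j [ 24.  32.  12.  -0. -70.  62.]
shift [-248.9 -199.7  -41.3] turn z 173.93 norm rows 6.435370249430081
```

View pics/w5.png

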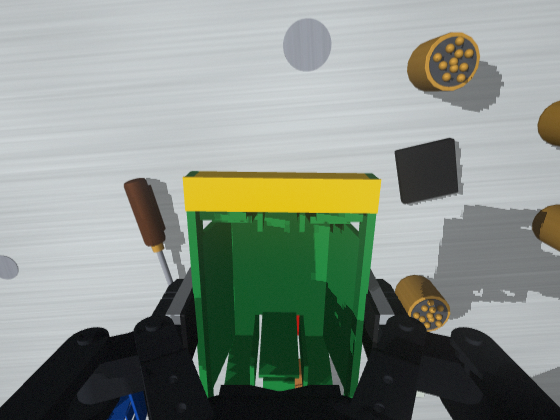

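carry_out(linear=[[-31,-25,-5],[-31,-25,-5],[-31,-25,-5],[-31,-25,-5],[-31,-25,-5],[-31,-25,-5],[-31,-25,-5],[-32,-24.7,-5],[0,0,0],[0,0,0],[0,0,0],[0,0,0]], turn=[[0,0,0],[0,0,0],[0,0,0],[0,0,0],[0,0,0],[0,0,0],[0,0,0],[0,0,0],[0,0,8.5],[0,0,8.5],[0,0,8.5],[0,0,8.5]], jaw=[60,60,60,60,60,60,60,60,60,60,60,60])

```text
time_s: 6.15
eef_pos: [0.4641, 0.3513, 0.2365]
tool_rot: [0.002, 0.944, -0.331, -0.001]
wrist_force: [-0.7, 0.4, -0.7]
grip_width: 0.0653
```

carry_out(linear=[[0,0,0],[0,0,0],[0,0,0],[0,0,0],[0,0,0],[0,0,0],[0,0,0],[0,0,0],[0,0,0],[0,0,0],[0,0,0],[0,0,0]], turn=[[0,0,8.5],[0,0,8.5],[0,0,8.5],[0,0,8.5],[0,0,8.5],[0,0,8.5],[0,0,8.5],[0,0,8.5],[0,0,8.5],[0,0,8.5],[0,0,8.5],[0,0,8.5]], jaw=[60,60,60,60,60,60,60,60,60,60,60,60])

```text
time_s: 7.35
eef_pos: [0.4643, 0.3511, 0.2365]
tool_rot: [-0.002, -0.336, 0.942, -0.001]
wrist_force: [0.5, 0.1, -0.7]
grip_width: 0.0655
```

carry_out(linear=[[0,0,0],[0,0,0],[0,0,0],[0,0,0],[0,0,0],[0,0,0],[0,0,0]], turn=[[0,0,8.5],[0,0,8.5],[0,0,8.5],[0,0,8.5],[0,0,4],[0,0,0],[0,0,0]], jaw=[60,60,60,60,60,60,60])

```text
time_s: 8.05
eef_pos: [0.4647, 0.3514, 0.2376]
tool_rot: [-0.001, -0.015, 1.0, -0.001]
wrist_force: [-0.1, 0.1, -1.2]
grip_width: 0.0651
```

Run:
```python
from m import *
goto(.4645,.3519,.0552,-178.3)
snap('wrist','w6.png')
```

```text
t 8.05 p [464.7 351.4 237.6] phi -178.26 tilt [-0.13 -0.14] F [-0.1  0.1 -1.2] w 65.1 j [  53.   18.   -5.   -0.  -67. -141.]
shift [ -0.2   0.9 182.4] turn z 0.04 norm rows 3.647111453589832
```

View pics/w6.png

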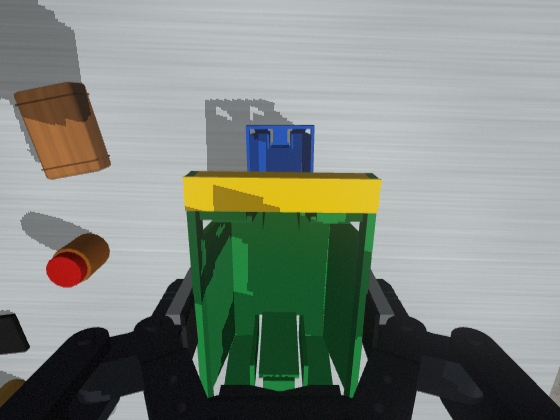

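carry_out(linear=[[0,0.5,45],[0,0,45],[0,0,40],[0,0,25],[0,0,10],[0,0,0],[0,0,0]], turn=[[0,0,0],[0,0,0],[0,0,0],[0,0,0],[0,0,0],[0,0,0],[0,0,0]], jaw=[60,60,60,60,60,60,60])

```text
time_s: 8.8
eef_pos: [0.466, 0.3533, 0.0756]
tool_rot: [0.001, -0.015, 1.0, 0.001]
wrist_force: [0.4, 0.2, -0.8]
grip_width: 0.065
```

Run:
```python
from m import *
goto(.4645,.3519,.0552,-178.3)
snap('wrist','w7.png')
```

```text
t 8.8 p [466.  353.3  75.6] phi -178.3 tilt [0.11 0.09] F [ 0.4  0.2 -0.8] w 65.0 j [  53.   27.  -17.    0.  -46. -141.]
shift [ 1.6 -1.4 20.4] turn z 0.0 norm rows 0.40983407413276224
```

View pics/w7.png

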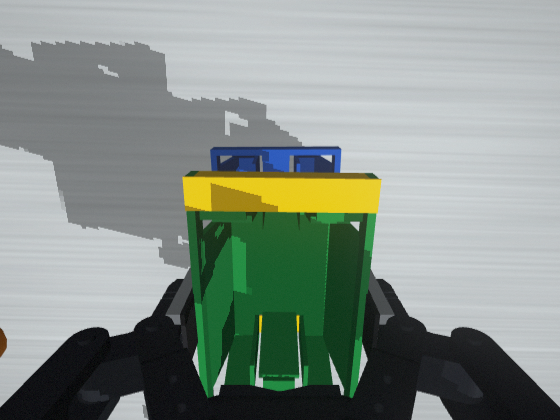

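Run:
```python
from m import *
a=cv2.imread('pics/w7.png')[130:230,170:400]
cv2.imwrite('pics/c7.png',cv2.resize(a,None,fx=3.4,fy=3.4,interpolation=cv2.INTER_CUBIC))
print(wray((276,148),.046),wray((282.5,177),.1064),wray((282.5,172),.1064))
p,R,_=pose()
for u,z in [((211,148),.046),((341,148),.046),((184,177),.1064),((381,179),.1064),((184,211),.1064)]:
    print((R.T@(wray(u,z)-p)*1000).round(1))
```

```text
[0.4097 0.3505 0.046 ] [0.4103 0.3531 0.1064] [0.4086 0.353  0.1064]
[ 56.6 -34.1  29.9]
[56.6 31.3 30. ]
[ 55.8 -31.7 -30.5]
[ 55.1  34.5 -30.4]
[ 43.7 -32.8 -30.5]
```

View pics/c7.png

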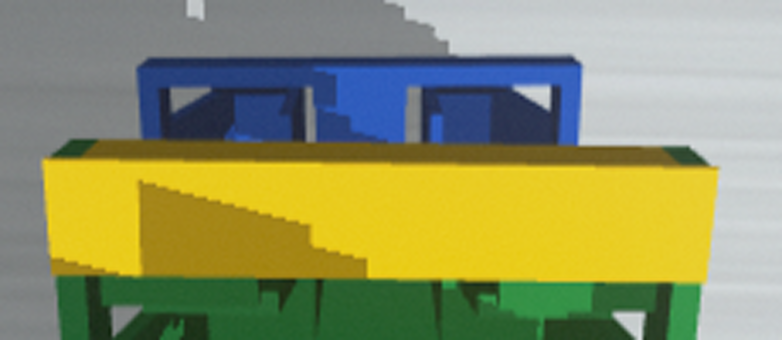

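carry_out(linear=[[1,-2.3,6],[0,0,6],[0,0,4],[0,0,2],[0,0,0],[0,0,0]], turn=[[0,0,0],[0,0,0],[0,0,0],[0,0,0],[0,0,0],[0,0,0]], jaw=[60,60,60,60,60,60])

```text
time_s: 9.45
eef_pos: [0.4644, 0.3502, 0.0563]
tool_rot: [0.0, -0.014, 1.0, -0.0]
wrist_force: [-0.2, 0.2, -0.9]
grip_width: 0.0652
```

Run:
```python
from m import *
goto(.4645,.3519,.0552,-178.3)
snap('wrist','w8.png')
```

```text
t 9.45 p [464.4 350.2  56.3] phi -178.34 tilt [ 0.01 -0.  ] F [-0.2  0.2 -0.9] w 65.2 j [  53.   28.  -18.    0.  -44. -141.]
shift [-0.2  1.7  1.1] turn z -0.04 norm rows 0.04108219753776517
```

View pics/w8.png

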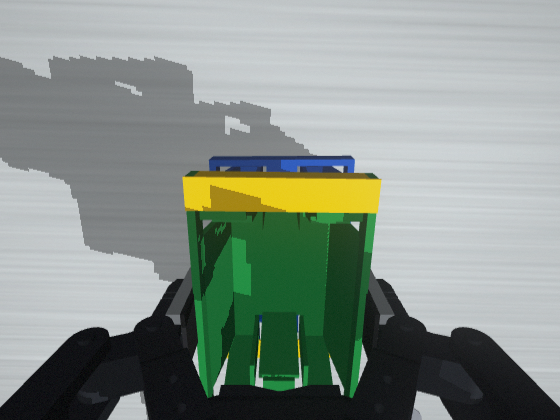

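carry_out(linear=[[0,0,1],[0,0,0.7],[0,0,0],[0,0,0]], turn=[[0,0,0],[0,0,0],[0,0,0],[0,0,0]], jaw=[60,60,60,60])

```text
time_s: 9.9
eef_pos: [0.4644, 0.3503, 0.055]
tool_rot: [0.0, -0.015, 1.0, 0.0]
wrist_force: [-0.6, 0.6, 2.0]
grip_width: 0.0651
```

Contact at the expected height. Release gently and rise.

carry_out(linear=[[0,0,0],[0,0,0],[0,0,0],[0,0,0],[0,0,-10],[0,0,-30],[0,0,-45],[0,0,-45],[0,0,-40],[0,0,0]], turn=[[0,0,0],[0,0,0],[0,0,0],[0,0,0],[0,0,0],[0,0,0],[0,0,0],[0,0,0],[0,0,0],[0,0,0]], jaw=[80,90,100,100,100,100,100,100,100,100])

```text
time_s: 10.9
eef_pos: [0.467, 0.3524, 0.2328]
tool_rot: [0.006, -0.015, 1.0, 0.005]
wrist_force: [-0.3, 0.7, 1.2]
grip_width: 0.0853
```

Run:
```python
from m import *
goto(.400,.119,.22,-168)
snap('wrist','w9.png')
im=snap('top','t9.png');s=snap('scene','s9.png')
wrect('w9.png',(200,60,400,330),(18,100,30),(90,255,255),.086,'n9.png',3)
r=rect('top',im,(110,235,165,310),(18,80,30),(90,255,255),.086,'m9.png');print(r)
cv2.imwrite('pics/c9.png',cv2.resize(s[140:220,400:480][:,:,::-1],(560,560),interpolation=cv2.INTER_CUBIC))
```

```text
t 10.9 p [467.  352.4 232.8] phi -178.29 tilt [0.63 0.59] F [-0.3  0.7  1.2] w 85.3 j [  53.   18.   -6.    0.  -66. -141.]
shift [  74.  -231.4    9.6] turn z -10.29 norm rows 4.863170739639804
n9.png [455.4 346.1] [106.3  64.9] 0.6
((463.0879821777344, 347.4912109375), (74.8427734375, 111.08116912841797), 89.9862289428711)
```

View pics/w9.png

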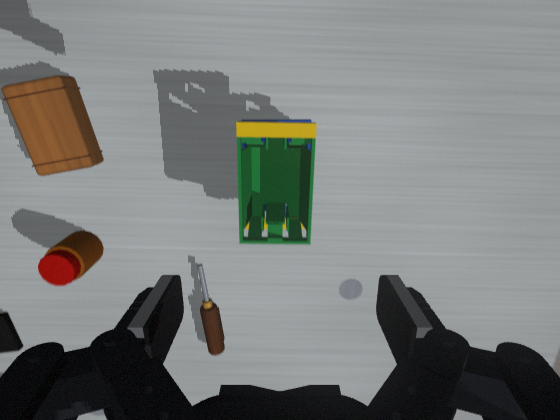

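View pics/c9.png

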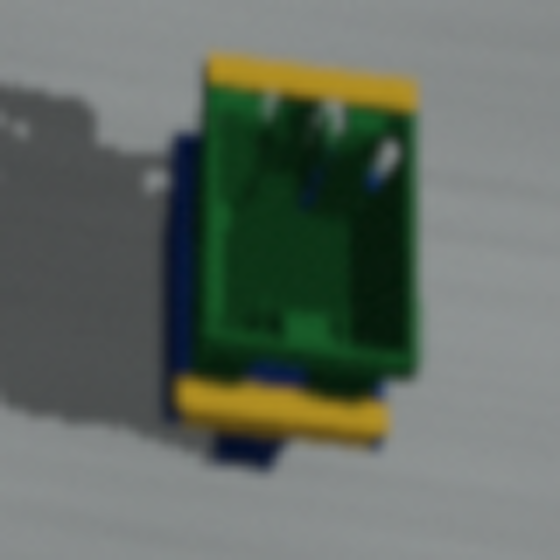

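Run:
```python
from m import *
goto(.420,.125,.18,-168)
wrect('w9.png',(200,60,400,330),(18,100,30),(90,255,255),.086,'n9.png',3)
```

```text
t 11.05 p [463.8 349.8 224.8] phi -178.36 tilt [-0.02  0.03] F [-0.2 -0.4 -0.6] w 85.3 j [  53.   18.   -7.   -0.  -65. -141.]
shift [  50.2 -223.5   44.7] turn z -10.36 norm rows 4.66731767626054
n9.png [455.4 346.1] [106.3  64.9] 0.6
```

carry_out(linear=[[8,-37,7],[8,-37,7],[8,-37,7],[8,-37,7],[9,-37,7],[9,-38.5,9],[0,0,0],[0,0,0],[0,0,0],[0,0,0]], turn=[[0,0,0],[0,0,0],[0,0,0],[0,0,0],[0,0,0],[0,0,0],[0,0,-8],[0,0,-2.3],[0,0,0],[0,0,0]], jaw=[100,100,100,100,100,100,100,100,100,100])

```text
time_s: 12.05
eef_pos: [0.4202, 0.125, 0.1798]
tool_rot: [-0.001, -0.104, 0.995, -0.001]
wrist_force: [-0.0, 0.2, 0.4]
grip_width: 0.0852
```

Run:
```python
from m import *
goto(.425,.125,.014,-168)
snap('wrist','w10.png')
wrect('w10.png',(160,60,400,330),(5,90,50),(20,255,255),.03,'n10.png',3)
```

```text
t 12.05 p [420.2 125.  179.8] phi -168.11 tilt [-0.1  -0.07] F [-0.   0.2  0.4] w 85.2 j [  38.    7.  -29.   -0.  -55. -116.]
shift [ -5.   -0.8 165.8] turn z -0.11 norm rows 3.3167976736473888
n10.png [423.2 124. ] [90.5 59. ] 12.0
```

View pics/w10.png

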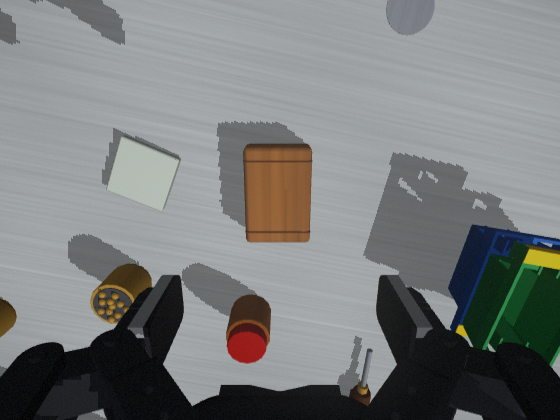

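View pics/n10.png

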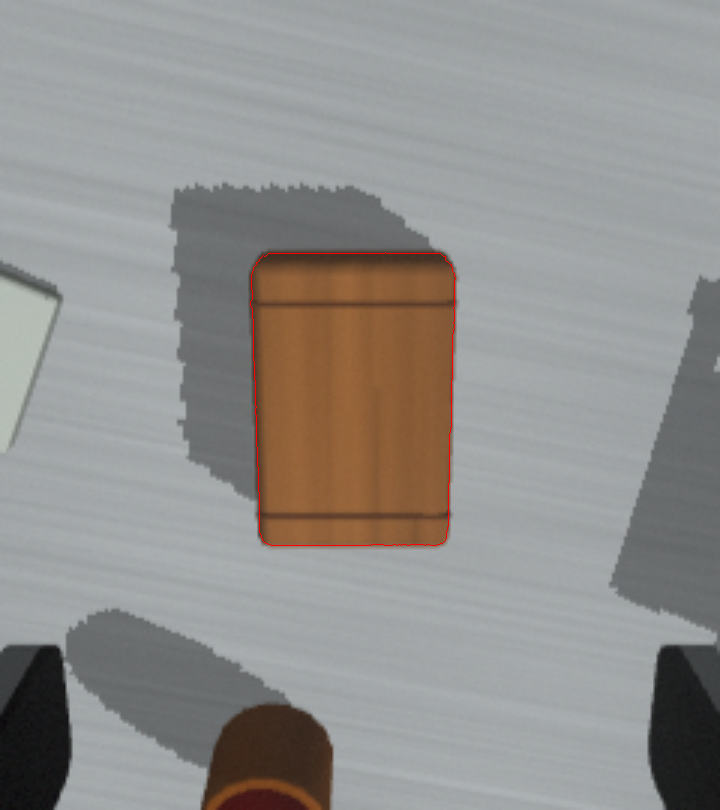

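carry_out(linear=[[-4.1,-1.4,40],[0,0,45],[0,0,45],[0,0,25],[0,0,15],[0,0,5],[0,0,0],[0,0,0],[0,0,0]], turn=[[0,0,0],[0,0,0],[0,0,0],[0,0,0],[0,0,0],[0,0,0],[0,0,0],[0,0,0],[0,0,0]], jaw=[100,100,100,100,100,100,100,100,100])

```text
time_s: 13.0
eef_pos: [0.4257, 0.1253, 0.0066]
tool_rot: [0.001, -0.104, 0.995, 0.001]
wrist_force: [-0.5, -0.3, -1.1]
grip_width: 0.085
```

Run:
```python
from m import *
goto(.4245,.1245,.004,-168)
```

```text
t 13.0 p [425.7 125.3   6.6] phi -168.04 tilt [0.11 0.08] F [-0.5 -0.3 -1.1] w 85.0 j [  38.   23.  -40.    0.  -27. -116.]
shift [ 1.4 -0.5  2.6] turn z -0.04 norm rows 0.05912963943104957
```

carry_out(linear=[[0,0,1.5],[0,0,0],[0,0,0],[0,0,0],[0,0,0],[0,0,0]], turn=[[0,0,0],[0,0,0],[0,0,0],[0,0,0],[0,0,0],[0,0,0]], jaw=[100,55,55,55,55,55])

```text
time_s: 13.6
eef_pos: [0.4251, 0.1247, 0.0046]
tool_rot: [0.0, -0.104, 0.995, 0.0]
wrist_force: [-1.8, -0.3, 5.7]
grip_width: 0.0596
```

Run:
```python
from m import *
goto(.4245,.1245,.14,-168)
```

```text
t 13.6 p [425.1 124.7   4.6] phi -168.03 tilt [0.02 0.01] F [-1.8 -0.3  5.7] w 59.6 j [  37.   23.  -40.    0.  -27. -116.]
shift [   0.6   -0.1 -135.4] turn z -0.03 norm rows 2.707701132595016
```

carry_out(linear=[[0,0,-10],[0,0,-30],[0,0,-40],[0,0,-40],[0,0,-15],[0,0,0],[0,0,0]], turn=[[0,0,0],[0,0,0],[0,0,0],[0,0,0],[0,0,0],[0,0,0],[0,0,0]], jaw=[55,55,55,55,55,55,55])

```text
time_s: 14.3
eef_pos: [0.4244, 0.1244, 0.1389]
tool_rot: [-0.0, -0.104, 0.995, 0.0]
wrist_force: [0.0, 0.3, -0.7]
grip_width: 0.0592
```

Run:
```python
from m import *
goto(.500,-.2355,.14,-180)
```

```text
t 14.3 p [424.4 124.4 138.9] phi -168.08 tilt [-0.03  0.02] F [ 0.   0.3 -0.7] w 59.2 j [  37.   10.  -32.   -0.  -48. -116.]
shift [   0.4 -367.8   -1.2] turn z 11.92 norm rows 7.355695596907038
```

carry_out(linear=[[0,-25,0],[0,-43,0],[0,-43,0],[0,-43,0],[0,-43,0],[0,-43,0],[0,-43,0],[0,-43,0],[0,-42,0],[0,0,0],[0,0,0],[0,0,0]], turn=[[0,0,0],[0,0,0],[0,0,0],[0,0,0],[0,0,0],[0,0,0],[0,0,0],[0,0,0],[0,0,0],[0,0,6],[0,0,5.9],[0,0,0]], jaw=[55,55,55,55,55,55,55,55,55,55,55,55])

```text
time_s: 15.5
eef_pos: [0.4999, -0.2355, 0.1366]
tool_rot: [-0.002, 0.0, 1.0, 0.001]
wrist_force: [-0.6, 0.3, -1.5]
grip_width: 0.0594
```

Run:
```python
from m import *
snap('wrist','w11.png')
goto(.500,-.2355,.005,-180)
```

```text
t 15.55 p [ 500.2 -235.2  137.1] phi -179.86 tilt [-0.23  0.05] F [-0.8 -0.3 -1. ] w 59.0 j [ -8.  20. -17.  -0. -53. -81.]
shift [ -0.4  -0.4 132.1] turn z 0.14 norm rows 2.6419675587751277
```

View pics/w11.png

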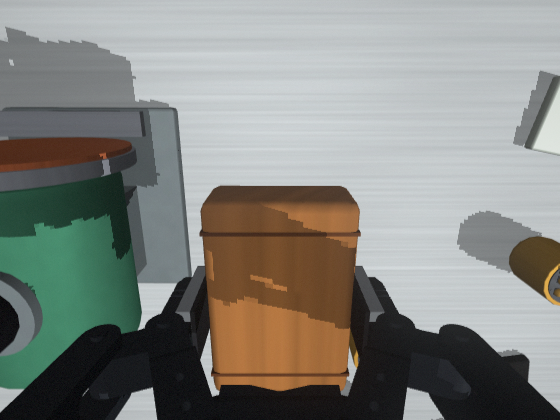

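Run:
```python
from m import *
for u in [(177,109),(190,281),(183,195)]: print(wray(u,.014),wray(u,.0))
```

```text
[ 0.428  -0.3117  0.014 ] [ 0.4285 -0.3157  0.    ]
[ 0.574  -0.3136  0.014 ] [ 0.5822 -0.3177  0.    ]
[ 0.495 -0.313  0.014] [ 0.499 -0.317  0.   ]
```

carry_out(linear=[[0,0,35],[0,0,40],[0,0,30],[0,0,15],[0,0,8],[0,0,0],[0,0,0],[0,0,0]], turn=[[0,0,0],[0,0,0],[0,0,0],[0,0,0],[0,0,0],[0,0,0],[0,0,0],[0,0,0]], jaw=[55,55,55,55,55,55,55,55])

```text
time_s: 16.35
eef_pos: [0.5022, -0.2354, 0.0123]
tool_rot: [0.001, -0.001, 1.0, -0.0]
wrist_force: [0.9, -0.3, -0.4]
grip_width: 0.0595
```

carry_out(linear=[[1,2,4],[0,0,3],[0,0,1],[0,0,0],[0,0,0]], turn=[[0,0,0],[0,0,0],[0,0,0],[0,0,0],[0,0,0]], jaw=[55,55,55,55,55])

```text
time_s: 16.85
eef_pos: [0.5004, -0.2331, 0.0047]
tool_rot: [0.0, -0.001, 1.0, -0.0]
wrist_force: [-2.7, 3.1, 8.5]
grip_width: 0.0591
```

Contact; release and rise.

carry_out(linear=[[0,0,-0.5],[0,0,0],[0,0,0],[0,0,0],[0,0,-10],[0,0,-30],[0,0,-45],[0,0,-45],[0,0,-45],[0,0,0],[0,0,0]], turn=[[0,0,0],[0,0,0],[0,0,0],[0,0,0],[0,0,0],[0,0,0],[0,0,0],[0,0,0],[0,0,0],[0,0,0],[0,0,0]], jaw=[75,90,100,100,100,100,100,100,100,100,100])

```text
time_s: 17.95
eef_pos: [0.5007, -0.2333, 0.1804]
tool_rot: [0.002, -0.0, 1.0, -0.0]
wrist_force: [-0.4, -0.5, -0.6]
grip_width: 0.0853
```

Run:
```python
from m import *
goto(.4366,-.0014,.18,-180)
snap('wrist','w12.png')
wrect('w12.png',(190,60,390,330),(5,90,50),(20,255,255),.03,'n12.png',3)
```

```text
t 17.95 p [ 500.7 -233.3  180.4] phi -179.96 tilt [ 0.21 -0.01] F [-0.4 -0.5 -0.6] w 85.3 j [ -8.  17. -14.  -0. -58. -82.]
shift [ 63.9 231.9   0.2] turn z 0.04 norm rows 4.810743239771779
n12.png [ 495.7 -232.2] [89.  58.3] 0.0
```

View pics/w12.png

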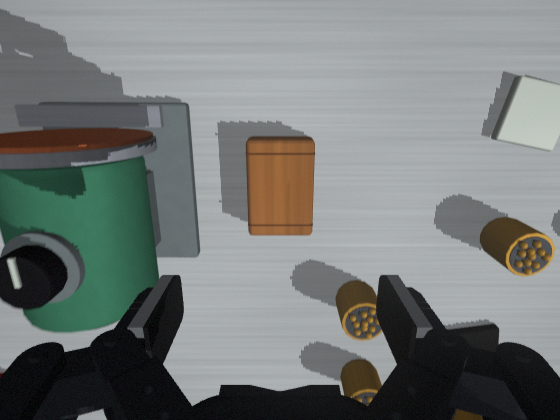

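carry_out(linear=[[11,38,0],[11,38,0],[11,38,0],[11,38,0],[11,40,0],[11,40,0],[0,0,0],[0,0,0],[0,0,0],[0,0,0]], turn=[[0,0,0],[0,0,0],[0,0,0],[0,0,0],[0,0,0],[0,0,0],[0,0,6],[0,0,5.3],[0,0,0],[0,0,0]], jaw=[100,100,100,100,100,100,100,100,80,80])

```text
time_s: 19.0
eef_pos: [0.4334, -0.0016, 0.1776]
tool_rot: [-0.001, 0.097, 0.995, -0.001]
wrist_force: [0.3, -0.7, 1.1]
grip_width: 0.0682
```

Run:
```python
from m import *
goto(.4366,-.0014,.01,168.7)
snap('wrist','w13.png')
im=cv2.imread('pics/w13.png');h=cv2.cvtColor(im,cv2.COLOR_BGR2HSV);print(h[190,280],h[100,400],h[20,280])
```

```text
t 19.0 p [433.4  -1.6 177.6] phi 168.86 tilt [-0.14 -0.05] F [ 0.3 -0.7  1.1] w 68.2 j [  21.    6.  -30.   -0.  -54. -123.]
shift [ -3.5   1.  167.6] turn z 0.16 norm rows 3.352710695238388
[ 56  11 178] [101  13 152] [ 96   8 157]
```

View pics/w13.png

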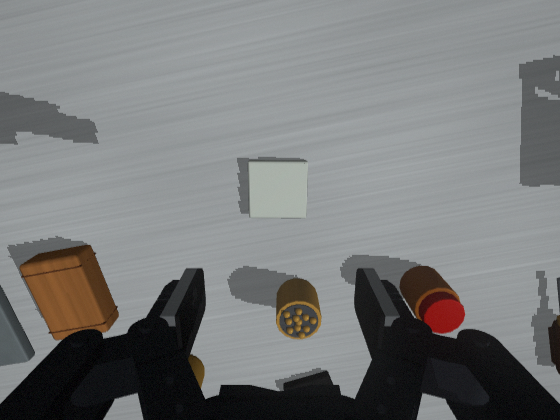

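Run:
```python
from m import *
wrect('w13.png',(225,140,325,240),(35,6,166),(80,40,255),.01,'n13.png',5)
```

```text
n13.png [436.5  -3.2] [54.1 53.5] 78.7
```

View pics/n13.png

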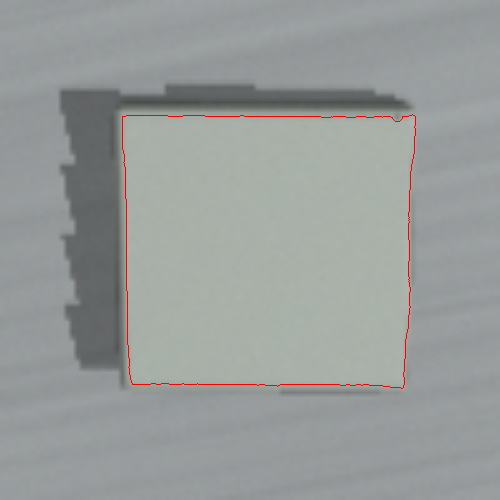

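carry_out(linear=[[-3.6,0,40],[0,0,45],[0,0,45],[0,0,25],[0,0,15],[0,0,3],[0,0,0],[0,0,0],[0,0,0]], turn=[[0,0,0],[0,0,0],[0,0,0],[0,0,0],[0,0,0],[0,0,0],[0,0,0],[0,0,0],[0,0,0]], jaw=[80,80,80,80,80,80,80,80,80])

```text
time_s: 19.95
eef_pos: [0.4383, -0.0019, 0.0066]
tool_rot: [0.001, 0.098, 0.995, 0.001]
wrist_force: [0.2, 0.5, -0.9]
grip_width: 0.068
```

Run:
```python
from m import *
goto(.437,-.0022,.0,168.7)
snap('wrist','w14.png')
```

```text
t 19.95 p [438.3  -1.9   6.6] phi 168.76 tilt [0.13 0.05] F [ 0.2  0.5 -0.9] w 68.0 j [  21.   23.  -41.    0.  -26. -122.]
shift [ 1.3 -0.6  6.6] turn z 0.06 norm rows 0.1347196871971857
```

View pics/w14.png

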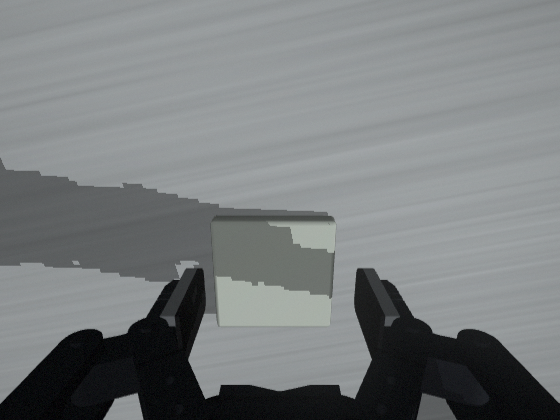

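carry_out(linear=[[0.5,-2.5,4],[0,0,3],[0,0,1.5],[0,0,0],[0,0,0]], turn=[[0,0,0],[0,0,0],[0,0,0],[0,0,0],[0,0,0]], jaw=[80,80,80,80,80])

```text
time_s: 20.5
eef_pos: [0.4366, -0.0044, -0.003]
tool_rot: [-0.0, 0.098, 0.995, -0.0]
wrist_force: [0.2, 1.1, 0.3]
grip_width: 0.0679
```

carry_out(linear=[[0,0,0],[0,0,0],[0,0,0],[0,0,0],[0,0,0]], turn=[[0,0,0],[0,0,0],[0,0,0],[0,0,0],[0,0,0]], jaw=[50,50,50,50,50], newtons=30)

```text
time_s: 21.0
eef_pos: [0.4367, -0.0043, -0.0026]
tool_rot: [0.0, 0.098, 0.995, 0.0]
wrist_force: [-1.3, 1.0, 5.5]
grip_width: 0.055
```

Run:
```python
from m import *
goto(.437,-.0022,.0,168.7)
snap('wrist','w15.png')
```

```text
t 21.0 p [436.7  -4.3  -2.6] phi 168.77 tilt [0.02 0.01] F [-1.3  1.   5.5] w 55.0 j [  21.   24.  -41.    0.  -25. -122.]
shift [ 0.2  2.1 -2.6] turn z 0.07 norm rows 0.06776869297674022
```

View pics/w15.png

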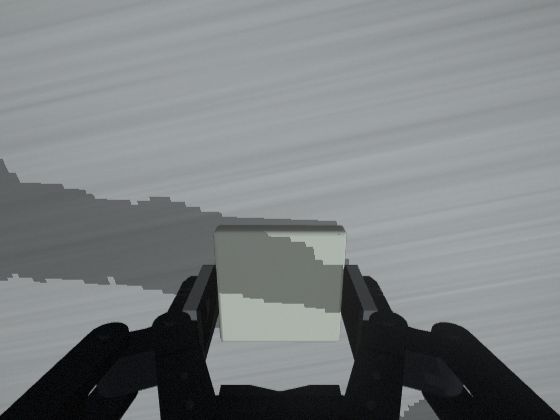

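Run:
```python
from m import *
p,R,_=pose()
for u in [(280,231.5),(280,341)]: print((R.T@(wray(u,.01)-p)*1000).round(1))
```

```text
[ 28.8   0.6 -12.7]
[-25.8   0.7 -12.6]
```

carry_out(linear=[[0,0,-10],[0,0,-30],[0,0,-40],[0,0,-40],[0,0,-25],[0,0,0],[0,0,0]], turn=[[0,0,0],[0,0,0],[0,0,0],[0,0,0],[0,0,0],[0,0,0],[0,0,0]], jaw=[50,50,50,50,50,50,50])

```text
time_s: 21.75
eef_pos: [0.4362, -0.0044, 0.1424]
tool_rot: [0.0, 0.098, 0.995, 0.0]
wrist_force: [-0.8, 0.1, -1.8]
grip_width: 0.0547
```

Run:
```python
from m import *
goto(.4985,-.2325,.14,180)
snap('wrist','w16.png')
```

```text
t 21.75 p [436.2  -4.4 142.4] phi 168.72 tilt [0.05 0.05] F [-0.8  0.1 -1.8] w 54.7 j [  21.    9.  -32.   -0.  -49. -122.]
shift [-105.7 -211.5    2.3] turn z -11.28 norm rows 4.728981706732037
```

View pics/w16.png

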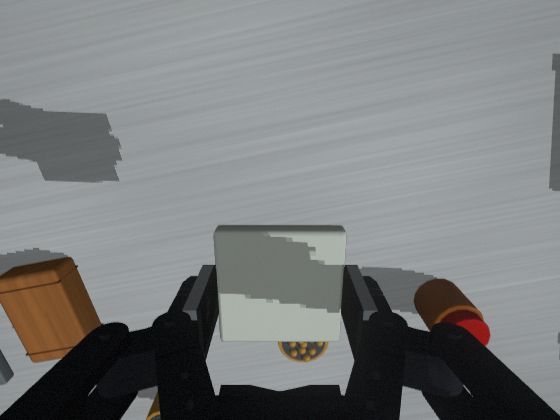

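carry_out(linear=[[-12,-23.5,0],[-19,-37.5,0],[-19,-37.5,0],[-19,-37.5,0],[-19,-37.5,0],[-19.7,-37.6,0],[0,0,0],[0,0,0],[0,0,0],[0,0,0]], turn=[[0,0,0],[0,0,0],[0,0,0],[0,0,0],[0,0,0],[0,0,0],[0,0,-6],[0,0,-5.3],[0,0,0],[0,0,0]], jaw=[50,50,50,50,50,50,50,50,50,50])

```text
time_s: 22.8
eef_pos: [0.5003, -0.2323, 0.1407]
tool_rot: [-0.001, 0.001, 1.0, 0.0]
wrist_force: [-0.3, 0.2, -0.9]
grip_width: 0.0551
```

carry_out(linear=[[0,0,40],[0,0,35],[0,0,15],[0,0,6],[0,0,0],[0,0,0],[0,0,0]], turn=[[0,0,0],[0,0,0],[0,0,0],[0,0,0],[0,0,0],[0,0,0],[0,0,0]], jaw=[50,50,50,50,50,50,50])

```text
time_s: 23.5
eef_pos: [0.502, -0.2325, 0.0474]
tool_rot: [0.001, -0.001, 1.0, -0.0]
wrist_force: [-0.2, -0.4, -1.2]
grip_width: 0.0548
```

Run:
```python
from m import *
goto(.5005,-.2327,.0274,180)
snap('wrist','w17.png')
```

```text
t 23.5 p [ 502.  -232.5   47.4] phi -179.94 tilt [ 0.15 -0.03] F [-0.2 -0.4 -1.2] w 54.8 j [ -8.  27. -23.   0. -40. -82.]
shift [ 1.6 -0.1 20. ] turn z 0.06 norm rows 0.4002840719062025
```

View pics/w17.png

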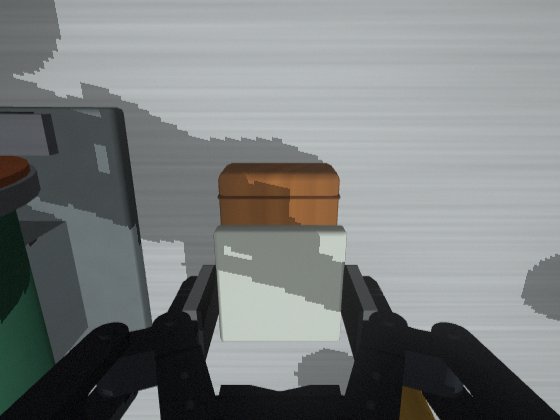

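Run:
```python
from m import *
p,R,_=pose()
for u in [(279,164),(279,172),(279,178),(279,197)]: print((R.T@(wray(u,.03)-p)*1000).round(1))
cv2.imwrite('pics/c17.png',cv2.resize(cv2.imread('pics/w17.png')[150:240,200:360],None,fx=4,fy=4))
```

```text
[50.9  0.1 17.2]
[47.1  0.1 17.2]
[44.2  0.1 17.2]
[34.6  0.1 17.2]
```

View pics/c17.png

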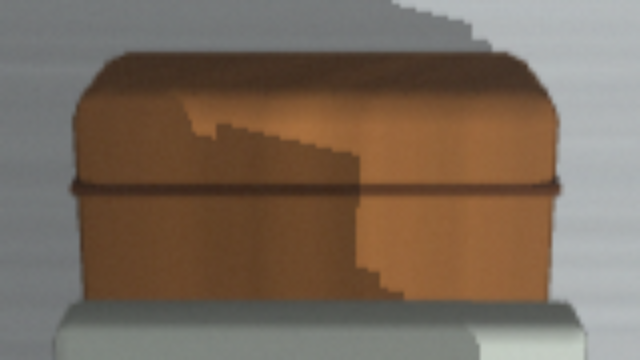

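carry_out(linear=[[0.5,0,10],[0,0,6],[0,0,2.5],[0,0,1],[0,0,0],[0,0,0]], turn=[[0,0,0],[0,0,0],[0,0,0],[0,0,0],[0,0,0],[0,0,0]], jaw=[50,50,50,50,50,50])

```text
time_s: 24.15
eef_pos: [0.4998, -0.2323, 0.0274]
tool_rot: [-0.001, -0.0, 1.0, 0.0]
wrist_force: [-3.2, 2.6, 9.0]
grip_width: 0.0553
```

carry_out(linear=[[0,0,-0.6],[0,0,0],[0,0,0],[0,0,0],[0,0,-10],[0,0,-30],[0,0,-45],[0,0,-45],[0,0,-20],[0,0,0],[0,0,0]], turn=[[0,0,0],[0,0,0],[0,0,0],[0,0,0],[0,0,0],[0,0,0],[0,0,0],[0,0,0],[0,0,0],[0,0,0],[0,0,0]], jaw=[60,80,95,100,100,100,100,100,100,100,100])

```text
time_s: 25.25
eef_pos: [0.5003, -0.2323, 0.1776]
tool_rot: [0.0, -0.0, 1.0, 0.0]
wrist_force: [-1.2, 0.6, -1.2]
grip_width: 0.0854
```

Run:
```python
from m import *
goto(.5547,-.007,.16,-90)
snap('wrist','w18.png')
wrect('w18.png',(190,60,390,330),(5,90,50),(20,255,255),.03,'n18.png',3)
wrect('w18.png',(190,60,390,330),(35,6,150),(80,40,255),.04,'n18b.png',3)
```

```text
t 25.25 p [ 500.3 -232.3  177.6] phi -179.96 tilt [0.05 0.02] F [-1.2  0.6 -1.2] w 85.4 j [ -8.  18. -15.  -0. -58. -82.]
shift [-54.5 225.2  17.8] turn z -89.96 norm rows 4.648590528738163
n18.png [ 496.6 -232.3] [89.5 58.4] 0.1
n18b.png [ 497.4 -230.9] [53.3 54.7] 0.1
```

View pics/w18.png

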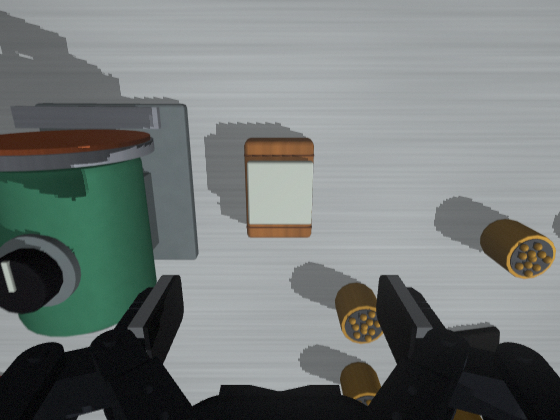

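carry_out(linear=[[-9,37,0],[-9,37,0],[-9,37,0],[-9,37,0],[-9,37,0],[-9.5,40,0],[0,0,0],[0,0,0]], turn=[[0,0,0],[0,0,0],[0,0,0],[0,0,0],[0,0,0],[0,0,0],[0,0,0],[0,0,0]], jaw=[100,100,100,100,100,100,100,100])

```text
time_s: 26.1
eef_pos: [0.554, -0.0067, 0.1754]
tool_rot: [-0.002, -0.001, 1.0, -0.0]
wrist_force: [-0.3, -0.2, 0.1]
grip_width: 0.0855
```

Run:
```python
from m import *
goto(.5547,-.007,.01,180)
snap('wrist','w19.png')
wrect('w19.png',(200,60,400,330),(8,80,60),(30,255,255),.046,'n19.png',3)
im=bot.snapshot('top')
print(rect('top',im,(268,228,295,256),(8,80,60),(30,255,255),.046))
```

```text
t 26.1 p [554.   -6.7 175.4] phi -179.84 tilt [-0.22 -0.05] F [-0.3 -0.2  0.1] w 85.5 j [  16.   18.  -14.   -0.  -58. -106.]
shift [ -1.3  -0.2 165.4] turn z 0.16 norm rows 3.307938156456769
n19.png [552.4  -7.4] [43.1 49.9] 75.1Traceback (most recent call last):
  File "<stdin>", line 6, in <module>
  File "m.py", line 9, in rect
    q=max(cs,key=cv2.contourArea)
ValueError: max() iterable argument is empty
```

View pics/w19.png

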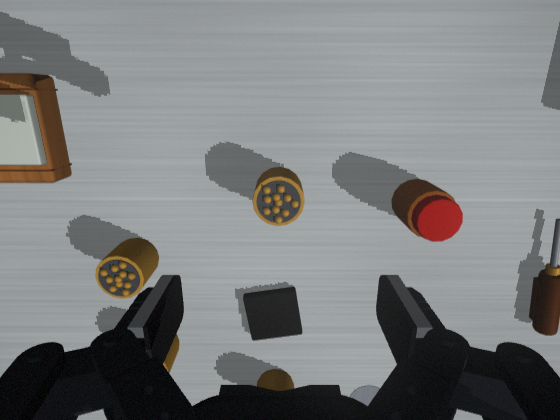

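Run:
```python
from m import *
print(wray((279,201),.048))
```

```text
[ 0.5554 -0.0081  0.048 ]
```

carry_out(linear=[[-1,0,40],[0,0,45],[0,0,40],[0,0,20],[0,0,12],[0,0,5],[0,0,0],[0,0,0]], turn=[[0,0,0],[0,0,0],[0,0,0],[0,0,0],[0,0,0],[0,0,0],[0,0,0],[0,0,0]], jaw=[100,100,100,100,100,100,100,100])

```text
time_s: 27.0
eef_pos: [0.5568, -0.0075, 0.0164]
tool_rot: [0.001, -0.0, 1.0, 0.0]
wrist_force: [-0.5, -0.2, -0.4]
grip_width: 0.0855
```

Run:
```python
from m import *
goto(.5547,-.007,.01,180)
```

```text
t 27.0 p [556.8  -7.5  16.4] phi -179.95 tilt [0.14 0.03] F [-0.5 -0.2 -0.4] w 85.5 j [  16.   30.  -23.    0.  -37. -106.]
shift [2.1 0.5 6.4] turn z 0.05 norm rows 0.1353724719833371
```

carry_out(linear=[[0.5,0,4],[0,0,0],[0,0,0],[0,0,0],[0,0,0],[0,0,0],[0,0,0],[0,0,0]], turn=[[0,0,0],[0,0,0],[0,0,0],[0,0,0],[0,0,0],[0,0,0],[0,0,0],[0,0,0]], jaw=[100,70,60,40,40,40,40,40], newtons=40)

```text
time_s: 27.8
eef_pos: [0.5556, -0.0074, 0.0118]
tool_rot: [0.0, -0.001, 1.0, -0.0]
wrist_force: [-1.5, -0.5, 4.9]
grip_width: 0.0429
```

carry_out(linear=[[0,0,-10],[0,0,-30],[0,0,-40],[0,0,-40],[0,0,-15],[0,0,0],[0,0,0]], turn=[[0,0,0],[0,0,0],[0,0,0],[0,0,0],[0,0,0],[0,0,0],[0,0,0]], jaw=[40,40,40,40,40,40,40])

```text
time_s: 28.5
eef_pos: [0.5544, -0.0074, 0.1454]
tool_rot: [-0.001, -0.0, 1.0, 0.0]
wrist_force: [-0.6, -0.4, -1.9]
grip_width: 0.0431
```

Run:
```python
from m import *
snap('wrist','w20.png')
goto(.5905,-.2325,.14,180)
```

```text
t 28.55 p [554.   -7.5 144.6] phi -179.98 tilt [-0.19 -0.01] F [ 1.2 -0.1 -2.3] w 43.1 j [  16.   20.  -16.   -0.  -54. -106.]
shift [ -36.4 -225.     4.5] turn z 0.02 norm rows 4.55892079288837
```

View pics/w20.png

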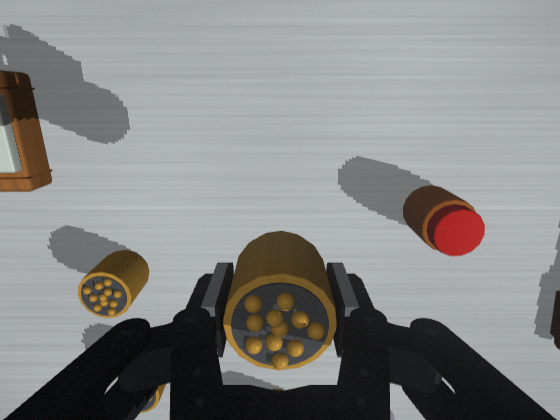

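carry_out(linear=[[-4,-25,0],[-6.5,-40,0],[-6.5,-40,0],[-6.5,-40,0],[-6.5,-40,0],[-6.4,-40,0],[0,0,0],[0,0,0],[0,0,0]], turn=[[0,0,0],[0,0,0],[0,0,0],[0,0,0],[0,0,0],[0,0,0],[0,0,0],[0,0,0],[0,0,0]], jaw=[40,40,40,40,40,40,40,40,40])

```text
time_s: 29.45
eef_pos: [0.5911, -0.2315, 0.1446]
tool_rot: [-0.002, -0.001, 1.0, 0.0]
wrist_force: [0.7, 0.5, -1.9]
grip_width: 0.0431
```

carry_out(linear=[[0,0,40],[0,0,40],[0,0,20],[0,0,10],[0,0,5],[0,0,0],[0,0,0],[0,0,0]], turn=[[0,0,0],[0,0,0],[0,0,0],[0,0,0],[0,0,0],[0,0,0],[0,0,0],[0,0,0]], jaw=[40,40,40,40,40,40,40,40])

```text
time_s: 30.25
eef_pos: [0.5929, -0.2325, 0.0327]
tool_rot: [0.001, -0.001, 1.0, -0.0]
wrist_force: [0.6, 0.1, -0.1]
grip_width: 0.0435
```

Run:
```python
from m import *
snap('wrist','w21.png')
goto(.5905,-.2325,.0118,180)
```

```text
t 30.3 p [ 592.7 -232.5   32.6] phi -179.94 tilt [ 0.14 -0.02] F [-0.4 -0.4 -1.1] w 43.0 j [ -7.  34. -11.   0. -45. -83.]
shift [ 2.3 -0.  20.8] turn z 0.06 norm rows 0.4178096684016085
```

View pics/w21.png

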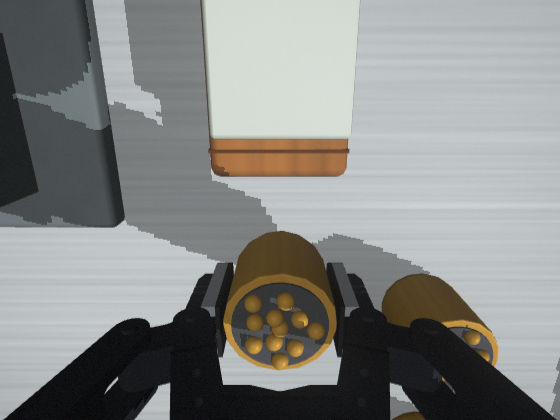

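carry_out(linear=[[1,0,10],[0,0,6],[0,0,3],[0,0,1],[0,0,0],[0,0,0]], turn=[[0,0,0],[0,0,0],[0,0,0],[0,0,0],[0,0,0],[0,0,0]], jaw=[40,40,40,40,40,40])

```text
time_s: 30.9
eef_pos: [0.59, -0.2323, 0.0118]
tool_rot: [-0.001, -0.001, 1.0, 0.0]
wrist_force: [-3.2, 2.3, 5.8]
grip_width: 0.0432
```

carry_out(linear=[[0,0,-0.3],[0,0,0],[0,0,0],[0,0,0],[0,0,-10],[0,0,-30],[0,0,-45],[0,0,-45],[0,0,-45],[0,0,0],[0,0,0]], turn=[[0,0,0],[0,0,0],[0,0,0],[0,0,0],[0,0,0],[0,0,0],[0,0,0],[0,0,0],[0,0,0],[0,0,0],[0,0,0]], jaw=[55,60,65,65,65,65,65,65,65,65,65])

```text
time_s: 32.0
eef_pos: [0.5915, -0.2324, 0.1889]
tool_rot: [0.002, -0.0, 1.0, -0.0]
wrist_force: [0.1, 0.4, -0.6]
grip_width: 0.0554
```

Run:
```python
from m import *
goto(.46,.352,.24,180)
snap('wrist','w22.png');snap('top','t22.png');snap('scene','s22.png')
```

```text
t 32.0 p [ 591.5 -232.4  188.9] phi -179.95 tilt [ 0.25 -0.02] F [ 0.1  0.4 -0.6] w 55.4 j [ -7.  25.  -2.  -0. -63. -83.]
shift [130.8 584.5 -51.8] turn z 0.05 norm rows 12.023196476507136
```

View pics/w22.png

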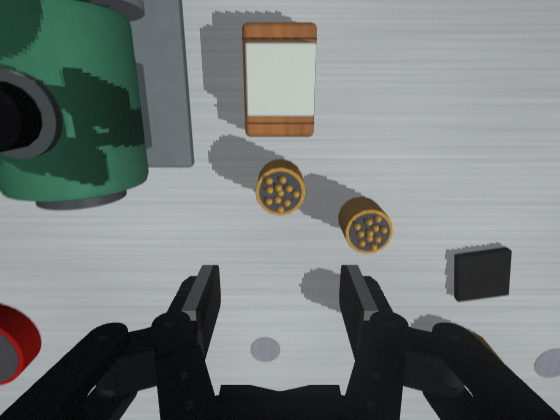

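View pics/s22.png

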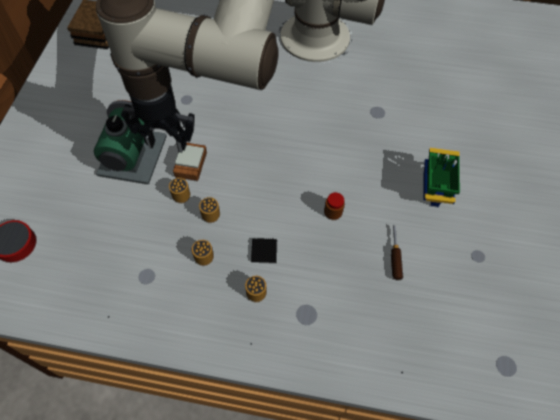

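carry_out(linear=[[20,35,-10],[20,40,-10],[20,40,-10],[20,40,-10],[20,40,-5],[20,40,-5],[20,40,0],[0,0,0],[0,0,0],[0,0,0]], turn=[[0,0,0],[0,0,0],[0,0,0],[0,0,0],[0,0,0],[0,0,0],[0,0,0],[0,0,0],[0,0,0],[0,0,0]], jaw=[65,65,65,65,65,65,65,65,65,65])

```text
time_s: 33.15
eef_pos: [0.4507, 0.042, 0.2358]
tool_rot: [-0.001, -0.0, 1.0, -0.0]
wrist_force: [-0.0, 0.0, 0.6]
grip_width: 0.0555
```

Run:
```python
from m import *
im=snap('top','t23.png');s=snap('scene','s23.png')
def tr(n,im,b,lo,hi,z):
    try: r=rect(n,im,b,lo,hi,z);print(n,z,np.round(r[0],1),np.round(r[1],1),round(r[2],1))
    except Exception as e: print(e)
tr('top',im,(110,235,165,310),(40,80,30),(90,255,255),.086)
# yellow green-tray end in both views
tr('top',im,(110,280,165,320),(18,150,60),(35,255,255),.086)
tr('top',im,(110,235,165,268),(18,150,60),(35,255,255),.046)
cv2.imwrite('pics/c23.png',cv2.resize(im[225:315,110:165][:,:,::-1],(440,560),interpolation=cv2.INTER_CUBIC)[:560])
cv2.imwrite('pics/c23b.png',cv2.resize(im[190:310,330:470][:,:,::-1],(700,600),interpolation=cv2.INTER_CUBIC))
```

```text
top 0.086 [468.5 350.3] [98. 68.] 0.7
top 0.086 [414.7 350.2] [11.9 66. ] 0.1
top 0.046 [512.3 349.9] [ 7.7 10.2] 3.5
```

View pics/c23.png

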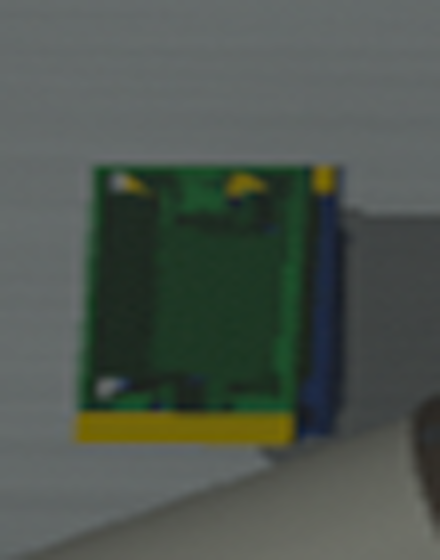

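View pics/c23b.png

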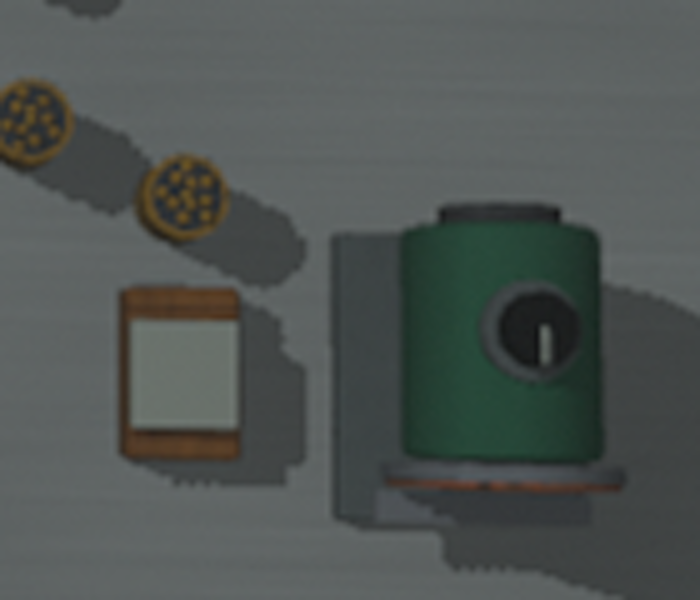

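View pics/s23.png

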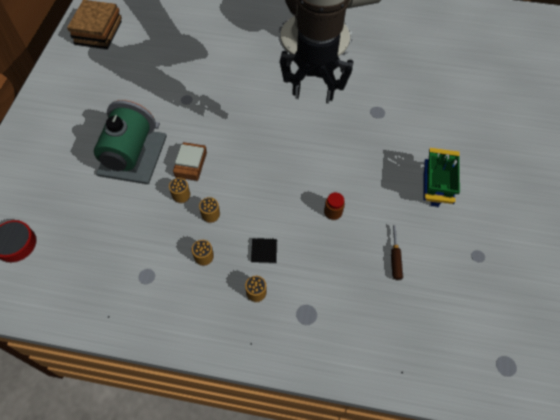

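Run:
```python
from m import *
im=cv2.imread('pics/t23.png')[:,:,::-1]
for b,lo,hi,z in [((350,215,380,242),(8,80,60),(30,255,255),.046),((352,245,382,285),(5,90,40),(20,255,255),.03),((352,245,382,285),(30,0,95),(100,30,255),.04),((268,175,300,206),(0,0,0),(180,255,40),.01),((215,222,245,250),(0,120,40),(6,255,255),.059)]:
    r=rect('top',im,b,lo,hi,z);print(np.round(r[0],1),np.round(r[1],1),round(r[2],1))
s=bot.get_state();print(s['time_s'],s['grip_width'])
print(bot.finish_job())
```

```text
[ 590.5 -229.6] [44.6 43.8] 53.2
[ 535.2 -228.4] [24.7 62.9] 12.5
[ 499.5 -230.3] [53.3 53.5] 0.2
[694.  -12.5] [53.5 52.6] 9.3
[567.  124.1] [36.8 37.2] 46.7
33.25 0.05550310178474677
the job is handed in; nothing more can be done
None
```

The job is done and handed in at 33.3 s. The arm is clear of everything and nothing is in the gripper. `finish_job` reports no verdict.

**Green tray:** it is turned end for end and sits on the blue tray's lugs. It touched down at the expected 40 mm. The last top view puts it within about 1.5 mm of the blue tray's centre in each direction, and about 1° off.

**Block:** it is about 146 mm to the left of the sander's middle, level with it to within about 2 mm, and parallel.

**White square:** it lies flat and squared on the block, within about 2 mm of its middle.

**Stud pot:** I took the one nearest the robot. It stands upright about 92 mm behind the block's centre and within 3 mm of its line.

**Things to leave alone:** the black square and the glue jar measured the same as at the start. The awl looks untouched in the picture, but I did not measure it.

**Checks that failed or disagreed:**
- In the last top view, my colour mask caught only part of the block, so that reading is useless. The block figures come from the wrist view after release.
- The wrist and top cameras differ by 1 to 2 mm in places.
- One wrist check of the stacked tray was taken while the arm was still settling, so I relied on the later top view instead.

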